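# Check the strip feeder's throat with the right feeler blade

### The arm

A 6-joint arm with a two-finger parallel gripper is mounted at the origin on a cart in front of the work surface, level with it; the furniture and walls round the work are solid. World frame = base frame: x ahead of the robot, y to its left, z up, the work surface at z = 0. Lengths are in m, angles in rad, forces in N, time in s.
With the tool pointing down it reaches from about 0.375 to 0.975 m from the base axis. Payload 3.8 kg.
Tool frame: the origin (TCP) lies at the very end of the fingers, on their centre line; the grasp point (between the pads) lies r.grip_point_offset behind it (r.grip_point_offset is the distance from the TCP to the grasp point, in m); z points along the fingers, y is the line along which they close (so a half turn about z gives the same grasp; the last joint's range is limited). The gripper opens to 85 mm and grips with 20 to 120 N. Pads are 22 mm wide; open, the fingers measure 114 mm over their backs; the gripper's body (76 mm by 85 mm) begins 54 mm behind the grasp point. The pads swing forward as they close: fully open they stand 13 mm farther back than shut.
Start: joints at [1.252, 0.264, 1.604, -0, 1.274, -0.037], TCP at [0.188, 0.648, 0.231] pointing down, gripper open.
Joint ranges: [-2.63, 2.63], [-0.94, 2.18], [0.31, 2.57], [-1.31, 4.45], [0, 2.66], [-2.55, 2.55]. Speed limits (rad/s): [2.57, 2.57, 3.14, 3.14, 3.14, 3.14].

### API

Orientations are given as a rotation vector (axis times angle).
In Python, from cell import r, optics gives the robot as it stands.
- The arm moves only by the tool move_arm, never from a script. Its argument "rows" is a list of rows, each a list of 3 entries, a list of its own where there are three numbers: the shift along the world's x, y, z in mm, then the turn about the world's z in rad, then the opening in per cent of the stroke, from 0 (shut) to 100 (fully open). A call has 1 to 12 rows; each row is the pose to reach, as a shift and turn from the pose commanded when the call began; what a row does not reach only later rows make up. A row lasts 1/10 s, in which the tool goes at most 50 mm and 8.59 degrees, less where a joint would pass 70% of its speed; a pose out of reach is approached as far as the arm can. A call with a gripper value outside its range is refused whole. The fingers move at their own pace and stop on an object; "squeeze" is the grip in N (left out, the last holds). Time passes only in rows, so rows that repeat a pose let the fingers close. It gives the time, the measured TCP pose, the force, the opening and the grip force at its end, in the units of the state.
- r.sense(): the state, without advancing time (a new reading comes with each control period).
- optics.capture(name): name is "scene" or "top" or "wrist"; returns a dict with "color" (420x560x3 uint8, blue, green, red), "K" (3x3 intrinsics, pixels), "rvec" (rotation vector, rad) and "tvec" (3), from world to camera coordinates, as OpenCV has them; the wrist camera has in their place "mount" (4x4, takes a point from camera to tool coordinates, whose origin is the TCP and whose axes are the flange's). Camera axes: x right, y down, z forward; pixel columns grow to the right and rows downward; lengths in m; the calibration is good to about 2 mm. A picture is of the moment at which its call begins: read the wrist's pose just before it. There is no depth.
- r.sign_off(): hands the job in; it is judged then, once.
The state is a dict: "time": time; "joints": joint angles; "joint_vel": joint speeds; "tau": joint torques, N m; "ee_pos": TCP position; "tool_rot": TCP orientation; "wrist_force": force on the tool from outside, world axes, zero at the start; "wrist_torque": the same for the moment, N m; "opening": finger opening in m; "gripper_force": force on a finger pad.
Only numpy, scipy, OpenCV 4.12 (cv2) and the standard library are available. Lean on these libraries where they do the work, as an engineer would, in place of code of your own. Each camera call takes 0.05 s, during which the arm holds its last target. There are 200 camera calls.

### The job

Three feeler gauges lie on the bench beside a small strip feeder. Take the one whose blade fits the feeder's throat with a light drag (neither passing loose under the sprung shoe nor too thick to enter), slide it blade first, straight and level, into the front of the throat until its handle comes up to the feeder's bed, and leave it standing there with the shoe pressing on it. Do not disturb the other two gauges.

Things in the scene. Friction and masses are not known exactly. Their poses are not given: they have to be found in the camera images.
- shoe: Sprung shoe of fixed strip feeder (70 mm high, 62 clear between cheeks). Origin: feeder centre on the bench (rises with the shoe); +x into the throat, z up. Bed: 12 high, front edge x=-46, bevelled. Shoe: flat from x=-22, rests 6 over the bed, lip flares up to 18 over it at x=-40; a blade lifts it at most 7 (2 N down, 5 N up; drag to 12 N). Home: handle meets the bed's edge, gauge at x=-86, z=0.
- feeler_one: Feeler gauge: grey handle block 80 mm long (x), 24 wide, 36 high, one dark rivet on top; steel blade 30 wide, 4 thick, juts 60 out of its +x end (nose at x=+100), underside 13 above the handle's underside. Origin: centre of the handle's underside, +x to the nose, z up. Too thin: passes loose. 120 g; grip across the handle.
- feeler_two: Feeler gauge: grey handle block 80 mm long (x), 24 wide, 36 high, two dark rivets on top; steel blade 30 wide, 8 thick, juts 60 out of its +x end (nose at x=+100), underside 13 above the handle's underside, top sloping down 5 in the last 24. Origin: centre of the handle's underside, +x to the nose, z up. The one that fits with a light drag. 120 g; grip across the handle.
- feeler_three: Feeler gauge: grey handle block 80 mm long (x), 24 wide, 36 high, three dark rivets on top; steel blade 30 wide, 15 thick, juts 60 out of its +x end (nose at x=+100), underside 13 above the handle's underside, top sloping down 5 in the last 24. Origin: centre of the handle's underside, +x to the nose, z up. Too thick to enter. 120 g; grip across the handle.

How it is judged:
At the end, for the whole second after the job is handed in: The gauge with the 8 mm blade (two rivets) stands in the feeder's throat, handle within 15 mm of the bed's front edge, within 20 mm of the throat's middle sideways, within 10 degrees of straight and upright to 5 degrees, the shoe lifted at least 1 mm and pressing on it with at least 1 N; at rest (x of feeler_two in the frame of shoe between -0.101 and -0.08 m and y of feeler_two in the frame of shoe between -0.02 and 0.02 m and angle between the x axis of feeler_two and the x axis of shoe, either way round below 0.18 rad and angle between feeler_two's own z axis and vertical below 0.1 rad and height (world z) of shoe above 0.001 m and contact force between feeler_two and shoe above 1 N and linear speed of feeler_two below 0.02 m/s); the robot touches nothing.
It fails at once if another gauge was shifted by more than 30 mm (distance of any of feeler_one, feeler_three from where it was at the start of the episode above 0.03 m).
It also fails if it takes over 35 s, if anything falls off the work surface, if the arm or the gripper's body presses on something with over 40 N, if the wrist force passes 120 N, or if a joint passes its speed limit or range.

## Working session

There is one attempt and no reset: what is moved stays moved. The work goes in short steps, Python scripts to look and compute and a tool call to move; the robot and the scene stay as the last step left them, time stands still between calls to the robot, and variables do not carry over. Pictures are saved under pics/ and viewed, at most 10 in all, crops included, and the job is handed in when it is done.

Besides the shell and the picture viewer there is one more tool, called as name([rows], argument=value, ...), one row to a line, values as JSON. move_arm: Moves the arm, as the interface text tells. Its arguments: {"type":"object","properties":{"rows":{"type":"array","items":{"type":"array"}},"squeeze":{"type":"number"}},"required":["rows"]}

```bash
mkdir -p pics; ls; python3 - <<'E'
from cell import r, optics
import cv2,numpy as np,pickle
s=r.sense();print(s,r.grip_point_offset)
d={}
for n in("scene","top","wrist"):
    c=optics.capture(n);d[n]=c;print(n,{k:np.round(v,3).tolist() for k,v in c.items() if k!="color"})
    cv2.imwrite(f"pics/{n}0.png",c["color"])
pickle.dump((s,d),open("d0.pkl","wb"))
E
```

```text
pics
{'time': 0.0, 'joints': array([ 1.25209285e+00,  2.64757028e-01,  1.60539768e+00,  3.72334914e-05,
        1.27370585e+00, -3.69530102e-02]), 'joint_vel': array([-1.78394782e-03,  5.07458335e-04, -2.74299069e-03,  7.64233609e-05,
       -4.09279304e-06, -1.19964072e-03]), 'tau': array([-2.63662630e-03, -5.15094566e+01, -3.67320979e+01, -3.01265436e-04,
        1.28016292e-02,  1.15633250e-05]), 'ee_pos': array([0.18746605, 0.64767012, 0.22994664]), 'tool_rot': array([-0.44106568, -3.11003419,  0.00349586]), 'wrist_force': array([-0.37249315,  0.44650519,  0.4056111 ]), 'wrist_torque': array([0.02443187, 0.00551522, 0.01217286]), 'gripper_force': 0.0, 'opening': 0.08531973466748105} 0.0187
scene {'K': [[404.227, 0.0, 279.066], [0.0, 404.227, 201.357], [0.0, 0.0, 1.0]], 'rvec': [2.072, -1.337, 0.507], 'tvec': [0.091, 0.483, 0.452]}
top {'K': [[389.186, 0.0, 282.467], [0.0, 389.186, 207.072], [0.0, 0.0, 1.0]], 'rvec': [2.145, -2.14, 0.155], 'tvec': [0.358, 0.559, 0.809]}
wrist {'K': [[352.542, 0.0, 277.21], [0.0, 352.542, 207.746], [0.0, 0.0, 1.0]], 'mount': [[-0.001, -0.949, -0.314, 0.081], [1.0, -0.001, 0.0, 0.001], [-0.001, -0.314, 0.949, -0.142], [0.0, 0.0, 0.0, 1.0]]}
```

View pics/top0.png

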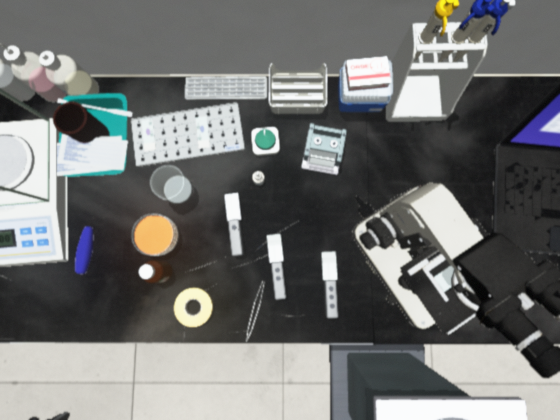

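View pics/scene0.png

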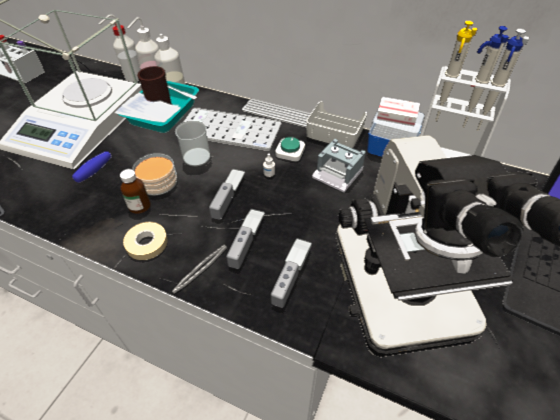

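The top view shows three gauges, at about (234,222), (277,266) and (331,285), with blades toward the top of the image. The feeder is at (325,147). I'll enlarge this area and project a grid.

```bash
cat > h.py <<'E'
import cv2,numpy as np
def ray(c,px,z):
    """world point on plane z for pixel px of fixed camera c"""
    R=cv2.Rodrigues(np.float64(c["rvec"]))[0];t=np.float64(c["tvec"]).ravel()
    d=R.T@np.linalg.inv(c["K"])@np.array([*px,1.]);o=-R.T@t
    return o+d*(z-o[2])/d[2]
def proj(c,p):return cv2.projectPoints(np.float64([p]),np.float64(c["rvec"]),np.float64(c["tvec"]),c["K"],None)[0].ravel()
E
python3 - <<'E'
from h import *;import pickle
s,d=pickle.load(open("d0.pkl","rb"));c=d["top"]
for p in[(234,222),(277,266),(331,285),(325,147)]:print(ray(c,p,.036).round(3))
print(proj(c,(0,0,0)),proj(c,s["ee_pos"]))
a=cv2.resize(c["color"][115:325,210:370],None,fx=2.8,fy=2.8,interpolation=cv2.INTER_CUBIC)
b=cv2.resize(d["scene"]["color"][120:310,200:370],None,fx=2,fy=2,interpolation=cv2.INTER_CUBIC)
o=np.zeros((590,800,3),np.uint8);o[:a.shape[0],:a.shape[1]]=a;o[:b.shape[0],450:450+b.shape[1]]=b[:,:350];cv2.imwrite("pics/crop.png",o)
g=c["color"].copy()
hsv=cv2.cvtColor(c["color"],cv2.COLOR_BGR2HSV)
m=((hsv[...,2]>110)&(hsv[...,1]<60)).astype(np.uint8)
m[:,:215]=0;m[:,350:]=0;m[:185]=0;m[330:]=0
for k in cv2.findContours(m,0,2)[0]:
    if cv2.contourArea(k)>100:
        q=cv2.minAreaRect(k);bx=cv2.boxPoints(q);print(q,[ray(c,p,.025)[:2].round(4).tolist() for p in bx])
E
```

```text
[0.526 0.465 0.036]
[0.431 0.37  0.036]
[0.391 0.255 0.036]
[0.697 0.263 0.036]
[454.61113282 476.18403828] [ 97.86598882 422.63063588]
((329.99859619140625, 283.9737548828125), (66.592041015625, 15.347179412841797), 86.98721313476562) [[0.4637, 0.2751], [0.4655, 0.2415], [0.324, 0.2366], [0.3222, 0.2694]]
((276.6158752441406, 266.0426940917969), (65.5963363647461, 15.129120826721191), 83.6598129272461) [[0.5005, 0.3964], [0.5042, 0.3632], [0.3634, 0.3471], [0.3598, 0.3796]]
((234.21670532226562, 223.59213256835938), (62.80216979980469, 15.014100074768066), 83.2901611328125) [[0.5924, 0.4924], [0.5965, 0.459], [0.4573, 0.4402], [0.4534, 0.4728]]
```

View pics/crop.png

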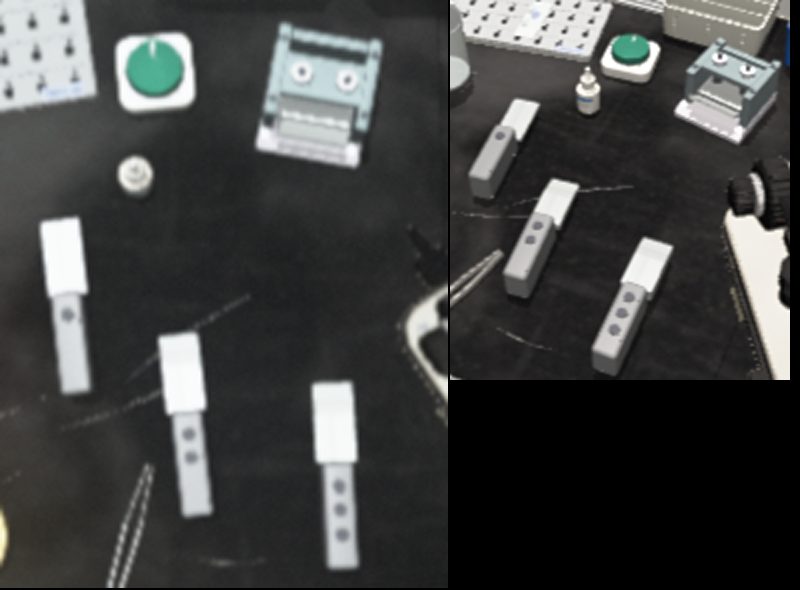

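View pics/wrist0.png

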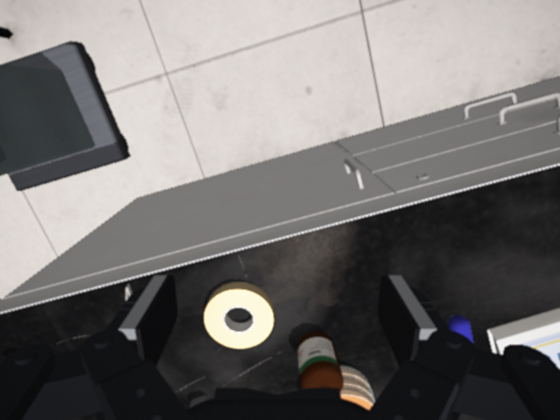

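The two-rivet gauge is the middle one, with its handle's top face centred near crop (192,464) and its blade pointing away from the robot. The feeder's bed front edge runs from crop (257,149) to (358,165).

```bash
python3 - <<'E'
from h import *;import pickle
s,d=pickle.load(open("d0.pkl","rb"));c=d["top"];sc=d["scene"]
T=lambda u,v,z:ray(c,(u/2.8+210-.3,v/2.8+115-.3),z)[:2]
S=lambda u,v,z:ray(sc,((u-450)/2+200,v/2+120),z)[:2]
for n,(f,pts,z) in dict(handleT=(T,[(173,413),(203,411),(211,514),(182,517)],.036),
 rivT=(T,[(189,435),(191,458)],.036),rivS=(S,[(537,226),(530,240)],.036),
 bedT=(T,[(257,149),(358,165)],.012),bedS=(S,[(677,110),(740,139)],.012),
 topT=(T,[(280,24),(382,40),(367,138),(262,125)],.07),topS=(S,[(716,41),(778,75),(743,106),(687,73)],.07)).items():
    P=np.array([f(u,v,z) for u,v in pts]);print(n,P.round(3).tolist())
    for a,b in zip(P,np.roll(P,-1,0)):
        print("  len",np.hypot(*(b-a)).round(3),"ang",np.arctan2(*(b-a)[::-1]).round(3))
hsv=cv2.cvtColor(c["color"],cv2.COLOR_BGR2HSV)
R=cv2.Rodrigues(s["tool_rot"])[0];print(R.round(3))
E
```

```text
handleT [[0.439, 0.382], [0.441, 0.359], [0.363, 0.353], [0.361, 0.375]]
  len 0.023 ang -1.503
  len 0.078 ang -3.061
  len 0.022 ang 1.674
  len 0.079 ang 0.094
rivT [[0.423, 0.37], [0.405, 0.368]]
  len 0.017 ang -3.05
  len 0.017 ang 0.092
rivS [[0.424, 0.37], [0.406, 0.368]]
  len 0.018 ang -3.039
  len 0.018 ang 0.103
bedT [[0.654, 0.316], [0.641, 0.233]]
  len 0.084 ang -1.731
  len 0.084 ang 1.411
bedS [[0.656, 0.312], [0.641, 0.231]]
  len 0.082 ang -1.754
  len 0.082 ang 1.388
topT [[0.74, 0.3], [0.727, 0.22], [0.648, 0.234], [0.659, 0.314]]
  len 0.08 ang -1.733
  len 0.08 ang 2.975
  len 0.081 ang 1.445
  len 0.082 ang -0.177
topS [[0.723, 0.294], [0.695, 0.212], [0.632, 0.232], [0.657, 0.304]]
  len 0.086 ang -1.901
  len 0.065 ang 2.838
  len 0.077 ang 1.236
  len 0.066 ang -0.163
[[-0.961  0.278 -0.001]
 [ 0.278  0.961 -0.002]
 [ 0.    -0.002 -1.   ]]
```

Gauge two's handle centre is at (0.401, 0.367) with yaw about +0.105. The mid-point of the feeder's front edge is (0.648, 0.273) with yaw about -0.165. The rivets agree between the two views, so I'll move above the gauge.

move_arm([
  [[45,-60,0],0.08,100],
  [[90,-120,0],0.16,100],
  [[130,-180,0],0.24,100],
  [[170,-235,0],0.32,100],
  [[207,-282,0],0.389,100],
  [[207,-282,-50],0.389,100],
  [[207,-282,-80],0.389,100],
  [[207,-282,-80],0.389,100],
  [[207,-282,-80],0.389,100],
  [[207,-282,-80],0.389,100],
], squeeze=60)

```text
time: 1.15
ee_pos: [0.3945, 0.366, 0.1508]
tool_rot: [0.166, -3.136, 0.001]
wrist_force: [0.4, 0.8, 0.1]
opening: 0.0852
gripper_force: 0.0
```

```bash
cat >> h.py <<'E'
def wcam(s,c):
    """wrist capture as a fixed camera dict"""
    T=np.eye(4);T[:3,:3]=cv2.Rodrigues(np.float64(s["tool_rot"]))[0];T[:3,3]=s["ee_pos"]
    M=np.linalg.inv(T@np.float64(c["mount"]))
    return dict(c,rvec=cv2.Rodrigues(M[:3,:3])[0],tvec=M[:3,3])
E
python3 - <<'E'
from h import *
from cell import r,optics
import pickle
s=r.sense();c=wcam(s,optics.capture("wrist"));pickle.dump(c,open("w1.pkl","wb"))
print(s["ee_pos"],cv2.Rodrigues(s["tool_rot"])[0].round(3),s["time"])
g=c["color"].copy()
for p in[(.401,.367,.036),(.441,.371,.036),(.361,.363,.036),(.648,.273,.012)]:
    q=proj(c,p);print(q.round(1));cv2.circle(g,tuple(map(int,q)),3,(0,0,255),1)
cv2.imwrite("pics/w1.png",g)
E
```

```text
[0.3945045  0.36596513 0.15084177] [[-0.994 -0.105 -0.001]
 [-0.105  0.994 -0.   ]
 [ 0.001 -0.    -1.   ]] 1.15
[276.5 210.6]
[276.3 257.9]
[276.7 158.6]
[162.2 417.5]
```

View pics/w1.png

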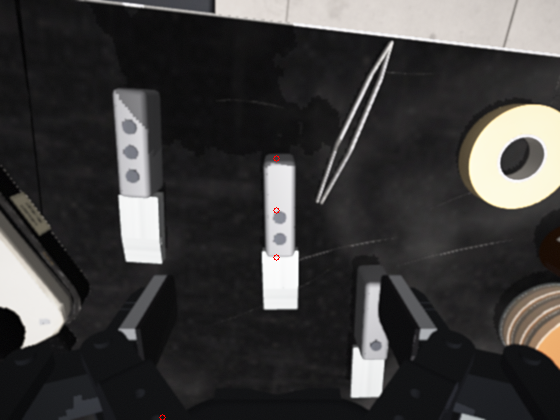

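The wrist view shows the handle centred at about (280,206) against a predicted 276. The gauge therefore lies about 3 mm further toward +y, and its yaw agrees. I'll descend and grip.

move_arm([
  [[-1,3,-50],0,100],
  [[-1,3,-100],0,100],
  [[-1,3,-130],0,100],
  [[-1,3,-143],0,100],
  [[-1,3,-143],0,100],
  [[-1,3,-143],0,100],
  [[-1,3,-143],0,0],
  [[-1,3,-143],0,0],
  [[-1,3,-143],0,0],
  [[-1,3,-143],0,0],
  [[-1,3,-143],0,0],
  [[-1,3,-143],0,0],
], squeeze=60)

```text
time: 2.4
ee_pos: [0.3944, 0.3698, 0.0091]
tool_rot: [-0.168, 3.136, 0.001]
wrist_force: [-0.3, -0.9, 6.3]
opening: 0.0228
gripper_force: 60.4
```

move_arm([
  [[0,0,30],0,0],
  [[0,0,60],0,0],
  [[30,-18,60],-0.06,0],
  [[65,-38,60],-0.13,0],
  [[100,-58,60],-0.2,0],
  [[129,-76,60],-0.272,0],
  [[129,-76,60],-0.272,0],
  [[129,-76,60],-0.272,0],
  [[129,-76,60],-0.272,0],
  [[129,-76,60],-0.272,0],
])

```text
time: 3.4
ee_pos: [0.5212, 0.2938, 0.0677]
tool_rot: [-0.256, -3.13, 0.001]
wrist_force: [-0.3, -0.2, 0.1]
opening: 0.023
gripper_force: 59.6
```

```bash
python3 - <<'E'
from h import *
from cell import r,optics
import pickle
s=r.sense();d={n:optics.capture(n) for n in("wrist","top","scene")};d["wrist"]=wcam(s,d["wrist"])
pickle.dump((s,d),open("d2.pkl","wb"))
print(s["ee_pos"],s["opening"],s["wrist_force"])
w=cv2.resize(d["wrist"]["color"],None,fx=.7,fy=.7)
a=cv2.resize(d["top"]["color"][110:260,230:365],None,fx=3.9,fy=3.9,interpolation=cv2.INTER_CUBIC)[:600]
b=cv2.resize(d["scene"]["color"][110:250,240:400],None,fx=1.7,fy=1.7)
o=np.zeros((600,800,3),np.uint8);o[:a.shape[0],:400]=a[:,:400];o[:294,408:800]=w[:,:392];o[300:300+b.shape[0],410:410+b.shape[1]]=b;cv2.imwrite("pics/w2.png",o)
E
```

```text
[0.52124582 0.29379501 0.06773498] 0.022962516516874316 [-0.30158733 -0.21523611  0.10415616]
```

View pics/w2.png

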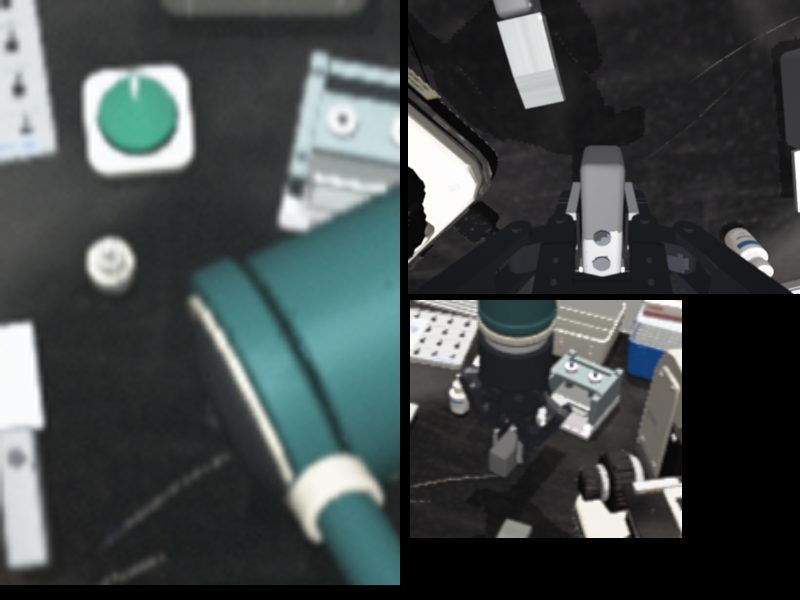

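The gauge is held straight, with its rear end at wrist pixel (277,212), and it is lined up with the throat. The feeder is where I expected. I'll lower it to just above the bench.

move_arm([
  [[0,0,-30],0,0],
  [[0,0,-50],0,0],
  [[0,0,-58],0,0],
  [[0,0,-58],0,0],
  [[0,0,-58],0,0],
])

```text
time: 4.05
ee_pos: [0.523, 0.2939, 0.0108]
tool_rot: [0.258, 3.13, 0.001]
wrist_force: [-0.3, -0.0, -1.6]
opening: 0.0227
gripper_force: 59.8
```

move_arm([
  [[10,-1.6,0],0,0],
  [[20,-3.3,0],0,0],
  [[30,-5,0],0,0],
  [[35,-5.8,0],0,0],
  [[35,-5.8,0],0,0],
  [[35,-5.8,0],0,0],
])

```text
time: 4.65
ee_pos: [0.5577, 0.2873, 0.01]
tool_rot: [-0.259, -3.13, 0.0]
wrist_force: [0.5, -0.6, -1.6]
opening: 0.0228
gripper_force: 59.8
```

move_arm([
  [[8,-1.3,0],0,0],
  [[16,-2.6,0],0,0],
  [[24,-4,0],0,0],
  [[30,-5,0],0,0],
  [[30,-5,0],0,0],
  [[30,-5,0],0,0],
])

```text
time: 5.25
ee_pos: [0.5877, 0.2821, 0.0097]
tool_rot: [-0.259, -3.131, 0.001]
wrist_force: [-0.3, -0.7, -5.0]
opening: 0.0229
gripper_force: 59.5
```

```bash
python3 - <<'E'
from h import *
from cell import r,optics
d={n:optics.capture(n)["color"] for n in("scene","wrist")}
b=cv2.resize(d["scene"][130:230,270:380],None,fx=5,fy=5,interpolation=cv2.INTER_CUBIC)
cv2.imwrite("pics/s3.png",b)
E
```

```text
(no output)
```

View pics/s3.png

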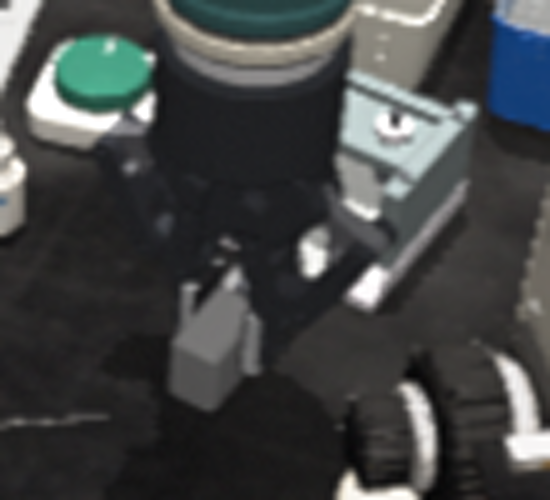

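The gauge is in front of the throat and in line with it. The 5 N downward force suggests the blade is under the shoe, so I'll keep going in small steps until the handle meets the bed.

move_arm([
  [[5,-0.8,0],0,0],
  [[10,-1.6,0],0,0],
  [[12,-2,0],0,0],
  [[12,-2,0],0,0],
  [[12,-2,0],0,0],
])

```text
time: 5.85
ee_pos: [0.6003, 0.2806, 0.0104]
tool_rot: [0.258, 3.13, 0.0]
wrist_force: [0.0, 0.6, -5.1]
opening: 0.0228
gripper_force: 59.4
```

move_arm([
  [[3,-0.5,0],0,0],
  [[3,-0.5,0],0,0],
  [[3,-0.5,0],0,0],
])

```text
time: 6.15
ee_pos: [0.6023, 0.2801, 0.0102]
tool_rot: [-0.259, -3.13, 0.0]
wrist_force: [-2.6, 0.5, -4.0]
opening: 0.0224
gripper_force: 59.6
```

move_arm([
  [[2,-0.3,0],0,0],
  [[2,-0.3,0],0,0],
  [[2,-0.3,0],0,0],
])

```text
time: 6.45
ee_pos: [0.6023, 0.2801, 0.01]
tool_rot: [-0.259, -3.126, 0.001]
wrist_force: [-7.1, 1.7, -1.2]
opening: 0.0233
gripper_force: 60.0
```

move_arm([
  [[2,-0.3,0],0,0],
  [[2,-0.3,0],0,0],
  [[2,-0.3,0],0,0],
])

```text
time: 6.75
ee_pos: [0.6024, 0.2801, 0.0097]
tool_rot: [-0.259, -3.123, 0.002]
wrist_force: [-12.4, 2.6, 2.1]
opening: 0.0225
gripper_force: 60.3
```

The force rises with no further motion at x = 0.602, so the handle is against the bed. I'll back the command off, set the gauge down and release it.

move_arm([
  [[-3,0.5,-1],0,0],
  [[-3,0.5,-1],0,0],
  [[-3,0.5,-1],0,60],
  [[-3,0.5,-1],0,100],
  [[-3,0.5,-1],0,100],
  [[-3,0.5,-1],0,100],
  [[-3,0.5,-1],0,100],
  [[-3,0.5,20],0,100],
  [[-3,0.5,50],0,100],
  [[-3,0.5,100],0,100],
  [[-3,0.5,120],0,100],
  [[-3,0.5,120],0,100],
])

```text
time: 7.95
ee_pos: [0.6073, 0.2814, 0.1361]
tool_rot: [0.258, 3.122, 0.007]
wrist_force: [0.2, 0.3, 1.1]
opening: 0.0858
gripper_force: 0.0
```

move_arm([
  [[-30,10,20],0,100],
  [[-70,30,50],0,100],
  [[-110,60,60],0,100],
  [[-150,90,60],0,100],
  [[-190,130,60],0,100],
  [[-190,170,60],0,100],
  [[-190,210,60],0,100],
  [[-190,250,60],0,100],
  [[-190,250,60],0,100],
  [[-190,250,60],0,100],
])

```text
time: 8.95
ee_pos: [0.4129, 0.5298, 0.1882]
tool_rot: [-0.256, -3.13, 0.005]
wrist_force: [0.5, -0.1, -0.2]
opening: 0.0854
gripper_force: 0.0
```

```bash
python3 - <<'E'
from h import *
from cell import r,optics
d={n:optics.capture(n)["color"] for n in("scene","top")}
a=cv2.resize(d["top"][110:260,210:360],None,fx=2.65,fy=3,interpolation=cv2.INTER_CUBIC)
b=cv2.resize(d["scene"][120:270,200:350],None,fx=2.65,fy=3,interpolation=cv2.INTER_CUBIC)
cv2.imwrite("pics/s4.png",np.hstack([a,b]));print(r.sense()["ee_pos"])
E
```

```text
[0.41339711 0.52852776 0.18893658]
```

View pics/s4.png

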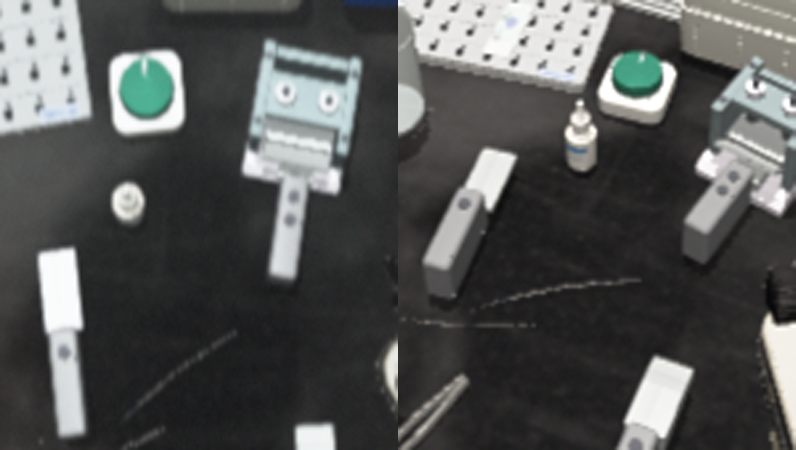

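The two-rivet gauge stands with its handle against the bed's front edge (top view about (293,180)), central and straight. The other two gauges have not moved. I'll hand the job in.

```bash
python3 -c "
from cell import r
print(r.sign_off())"
```

```text
the job is handed in; nothing more can be done
None
```

The two-rivet gauge is seated in the feeder's throat with its handle against the bed, the gripper is clear of it, and the job is handed in; the hand-in returned no verdict, and I did not measure the shoe's lift or pressure after release.

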